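# Rack the bezel punches chamfered end down

## Robot

A 7-joint arm with a two-finger parallel gripper is mounted at the origin on the work surface. World frame = base frame: x ahead of the robot, y to its left, z up, the work surface at z = 0. Lengths are in m, angles in degrees, forces in N, time in s.
With the tool pointing down it reaches from about 0.425 to 0.95 m from the base axis. Payload 4.7 kg.
Tool frame: the origin (TCP) lies between the finger pads; the fingertips stand 22 mm ahead of it and the grasp point (between the pads) lies 3 mm ahead of it (tip_extent is the distance from the TCP to the fingertips, in m); z points along the fingers, y is the line along which they close (so a half turn about z gives the same grasp; the last joint's range is limited). The gripper opens to 85 mm and grips with 20 to 120 N. Pads are 22 mm wide; open, the fingers measure 114 mm over their backs; the gripper's body (76 mm by 85 mm) begins 54 mm behind the grasp point. The pads swing forward as they close: fully open they stand 13 mm farther back than shut.
Start: joints at [-68.119, 26.849, -2.785, 87.806, 1.381, 65.374, -4.715], TCP at [0.27, 0.619, 0.253] pointing down, gripper open.
Joint ranges: [-148.3, 148.3], [-19.14, 114.17], [-79.39, 73.82], [5.75, 140.21], [-59.74, 239.74], [12.07, 113.84], [-152.46, 152.46]. Speed limits (degrees/s): [147.25, 147.25, 180, 180, 180, 180, 180].

## Interface

Orientations are given as [roll, pitch, yaw] about the fixed x, y, z axes, in that order (R = Rz(yaw) Ry(pitch) Rx(roll)).
In Python, from plant import get_state, read_camera, calibration, sign_off, tip_extent gives the robot as it stands.
- The arm moves only by the tool step_arm, never from a script. Its argument "moves" is text: rows parted by semicolons, each of 7 numbers parted by spaces: the turn, a rotation vector about the world's x, y, z in degrees, then the shift along the world's x, y, z in m, then the opening, from 0 (shut) to 1 (fully open). A call has 1 to 20 rows; each row is the pose to reach, as a shift and turn from the pose commanded when the call began; what a row does not reach only later rows make up. A row lasts 1/10 s, in which the tool goes at most 50 mm and 8.59 degrees, less where a joint would pass 70% of its speed; a pose out of reach is approached as far as the arm can. A call with a gripper value outside its range is refused whole. The fingers move at their own pace and stop on an object; the grip force is fixed at half the most. Time passes only in rows, so rows that repeat a pose let the fingers close. It gives the time, the measured TCP pose, the force, the opening and the grip force at its end, in the units of the state.
- get_state(): the state, without advancing time (a new reading comes with each control period).
- read_camera(name): name is "scene" or "top" or "wrist"; returns (picture, depth): 400x640x3 uint8, red, green, blue; 400x640 float32, m along the optical axis (not along the pixel's ray), 0 where there is no reading.
- calibration(name): a dict with "intrinsics" (3x3 intrinsics, pixels), "rvec" (rotation vector, rad) and "tvec" (3), from world to camera coordinates, as OpenCV has them. Camera axes: x right, y down, z forward; pixel columns grow to the right and rows downward; lengths in m; the calibration is good to about 2 mm. A picture is of the moment at which its call begins: read the wrist's pose just before it. calibration takes no time and is no camera call; for the wrist camera it gives the pose at the moment of the call.
- sign_off(): hands the job in; it is judged then, once.
The state is a dict: "clock": time; "joint_positions": joint angles; "qd": joint speeds; "tau": joint torques, N m; "position": TCP position; "tcp_rot": TCP orientation; "wrist_force": force on the tool from outside, world axes, zero at the start; "ft_torque": the same for the moment, N m; "gripper_width": finger opening in m; "gripper_force": force on a finger pad.
Only numpy, scipy, OpenCV 4.12 (cv2) and the standard library are available. Lean on these libraries where they do the work, as an engineer would, in place of code of your own. Each camera call takes 0.05 s, during which the arm holds its last target. There are 200 camera calls.

## Task

On the jeweller's bench three steel punches stand in front of the wooden rack. Two of them stand chamfered end down, like the one already in the rack: put these two into the two empty bores of the rack, chamfered end down and fully home, lowering them in rather than dropping them. The third stands wrong way up, with its chamfered end on top: leave it standing where it is.

Things in the scene. Friction and masses are not known exactly. Their poses are not given: they have to be found in the camera images.
- punch_a_mid (a point): Steel round punch to be racked: 36 mm across, 100 mm tall, 0.6 to 0.85 kg, loose, upright on the bench. One end is chamfered (tapers over 22 mm to a 20 mm flat), the other square (full width). It stands chamfered end down, so from above its top is a full-width flat disc. This point is on its axis, half-way up; z axis up.
- punch_b_mid (a point): Steel round punch to be racked, twin of the other: 36 mm across, 100 mm tall, 0.6 to 0.85 kg, loose, upright on the bench. One end is chamfered (tapers over 22 mm to a 20 mm flat), the other square (full width). It stands chamfered end down, so from above its top is a full-width flat disc. This point is on its axis, half-way up; z axis up.
- punch_odd_mid (a point): Steel round punch to be left alone: 36 mm across, 100 mm tall, 0.6 to 0.85 kg, loose, upright on the bench. One end is chamfered (tapers over 22 mm to a 20 mm flat), the other square (full width). It stands chamfered end up, so its top narrows to a small disc. This point is on its axis, half-way up; z axis up.
- rack: Fixed wooden block, 80 (its x) by 330 (its y) by 40 mm high. Origin: centre of its underside, on the bench; z up. Three bores 40 mm across, 25 mm deep from the top, in a row along its y: at +120 mm (already holds such a punch, its top 115 mm above the bench), and two empty ones at 0 and -120 mm. A punch is home when its foot is on the bore floor, its centre 65 mm above the bench.

How it is judged (in metres and radians):
At the end, for the whole second after the job is handed in: Both chamfer-down punches stand in the two empty bores, one in each: axis within 10 mm of the bore's centre along and across the rack, foot on the bore floor to within 8 mm, within 10 degrees of upright (((x of punch_a_mid in the frame of rack between -0.01 and 0.01 m and y of punch_a_mid in the frame of rack between -0.01 and 0.01 m and z of punch_a_mid in the frame of rack between 0.055 and 0.073 m and angle between each of punch_a_mid, punch_b_mid's own z axis and vertical below 0.175 rad and x of punch_b_mid in the frame of rack between -0.01 and 0.01 m and y of punch_b_mid in the frame of rack between -0.13 and -0.11 m and z of punch_b_mid in the frame of rack between 0.055 and 0.073 m) or (x of punch_a_mid in the frame of rack between -0.01 and 0.01 m and y of punch_a_mid in the frame of rack between -0.13 and -0.11 m and z of punch_a_mid in the frame of rack between 0.055 and 0.073 m and angle between each of punch_a_mid, punch_b_mid's own z axis and vertical below 0.175 rad and x of punch_b_mid in the frame of rack between -0.01 and 0.01 m and y of punch_b_mid in the frame of rack between -0.01 and 0.01 m and z of punch_b_mid in the frame of rack between 0.055 and 0.073 m))); the robot touches nothing.
It fails at once if the wrong-way-up punch is shifted by more than 30 mm or tipped over (distance of punch_odd_mid from where it was at the start of the episode above 0.03 m or angle between punch_odd_mid's own z axis and vertical above 0.5 rad).
It fails at once if a punch is dropped (falls free by more than about 40 mm) (linear speed of punch_a above 0.9 m/s and contact force between the fingers and punch_a below 0.3 N).
It fails at once if a punch is dropped (falls free by more than about 40 mm) (linear speed of punch_b above 0.9 m/s and contact force between the fingers and punch_b below 0.3 N).
It also fails if it takes over 58 s, if anything falls off the work surface, if the arm or the gripper's body presses on something with over 40 N, if the wrist force passes 120 N, or if a joint passes its speed limit or range.

## Working session

There is one attempt and no reset: what is moved stays moved. The work goes in short steps, Python scripts to look and compute and a tool call to move; the robot and the scene stay as the last step left them, time stands still between calls to the robot, and variables do not carry over. Pictures are saved under pics/ and viewed, at most 10 in all, crops included, and the job is handed in when it is done.

Besides the shell and the picture viewer there is one more tool, called after "Request:" by a JSON object that holds its "fn" and its "kwargs". step_arm: Moves the arm, as the interface text tells. Its arguments: {"type":"object","properties":{"moves":{"type":"string"}},"required":["moves"]}

```bash
mkdir -p pics; cat > h.py <<'E'
import numpy as np, cv2
from plant import get_state, read_camera, calibration, sign_off, tip_extent
def snap(name,fn):
    c=calibration(name); p,d=read_camera(name)
    cv2.imwrite('pics/'+fn+'.png',p[:,:,::-1]); np.savez('pics/'+fn+'.npz',d=d,K=c['intrinsics'],r=c['rvec'],t=c['tvec'],p=p)
    return p,d,c
def world(fn):
    z=np.load('pics/'+fn+'.npz'); d=z['d']; v,u=np.mgrid[:d.shape[0],:d.shape[1]]
    K=z['K']; P=np.stack([(u-K[0,2])/K[0,0]*d,(v-K[1,2])/K[1,1]*d,d],-1)
    R=cv2.Rodrigues(z['r'])[0]; W=(P-z['t'].ravel())@R
    W[d==0]=np.nan; return W
E
python3 - <<'E'
from h import *
print(get_state(),tip_extent)
for n in('top','scene'): snap(n,n+'0'); print(calibration(n))
W=world('top0')
m=(W[...,2]>0.02)&(W[...,2]<0.16)
n,l,s,c=cv2.connectedComponentsWithStats(m.astype(np.uint8))
for i in range(1,n):
    if s[i,4]>30: print(s[i],np.nanmean(W[l==i],0),np.nanmax(W[l==i],0))
E
```

```text
{'clock': 0.0, 'joint_positions': array([-68.1200016 ,  26.897342  ,  -2.78417475,  87.87345187,
         1.382942  ,  65.37402616,  -4.71546385]), 'qd': array([-0.08874533,  0.02054323, -0.02575627,  0.00468181,  0.01858616,
       -0.05202989, -0.04325002]), 'tau': array([ 6.36305413e-04, -5.10301423e+01, -4.61401453e-02, -2.37701833e+01,
        1.07665861e-02,  7.64551631e-03, -1.37225932e-06]), 'position': array([0.26932806, 0.61835898, 0.25226296]), 'tcp_rot': array([-1.79888968e+02,  6.01809784e-03,  1.56466718e+02]), 'wrist_force': array([-0.28285682,  0.03022024,  0.40769999]), 'ft_torque': array([-0.01076131,  0.00016379, -0.01127557]), 'gripper_force': 0.0, 'gripper_width': 0.08586199505303124} 0.022
{'intrinsics': array([[392.76080399,   0.        , 321.21871629],
       [  0.        , 392.76080399, 200.66989707],
       [  0.        ,   0.        ,   1.        ]]), 'rvec': array([ 2.14902099, -2.18125441,  0.08945718]), 'tvec': array([0.01949171, 0.54567093, 0.87379805])}
{'intrinsics': array([[387.33532991,   0.        , 318.32552663],
       [  0.        , 387.33532991
[... 672 characters left out ...]
96 0.02941594]
[ 260  134  147   46 4754] [ 0.64404251 -0.01218958  0.04358813] [0.6955315  0.15011961 0.11883384]
[  40  163  141   56 1473] [0.56451722 0.45086312 0.0333118 ] [0.64584344 0.67140937 0.05549645]
[ 569  191   71   47 2305] [ 0.50346134 -0.60639694  0.07505013] [ 0.55300128 -0.5292445   0.11404898]
[456 193  31  31 435] [ 0.52215912 -0.3317437   0.02132647] [ 0.55918873 -0.29563158  0.02504878]
[334 233  18  17 234] [ 0.45335599 -0.03279448  0.09847966] [ 0.47042999 -0.01526399  0.10354375]
[181 235  28  17 398] [0.45471949 0.28170993 0.08288545] [0.47135508 0.30531174 0.10264947]
[435 238  24  17 339] [ 0.44016124 -0.25472629  0.07674239] [ 0.45686579 -0.24411921  0.10247814]
```

View pics/top0.png

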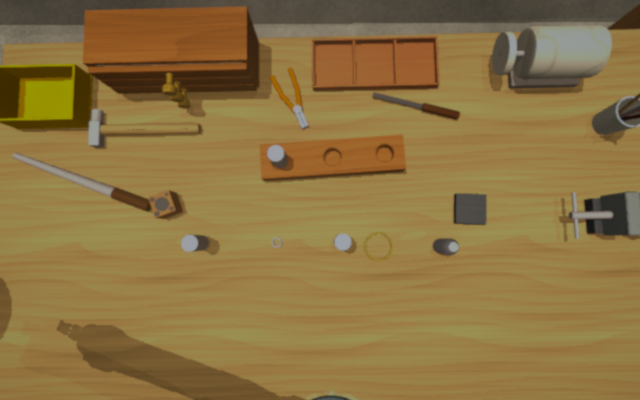

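View pics/scene0.png

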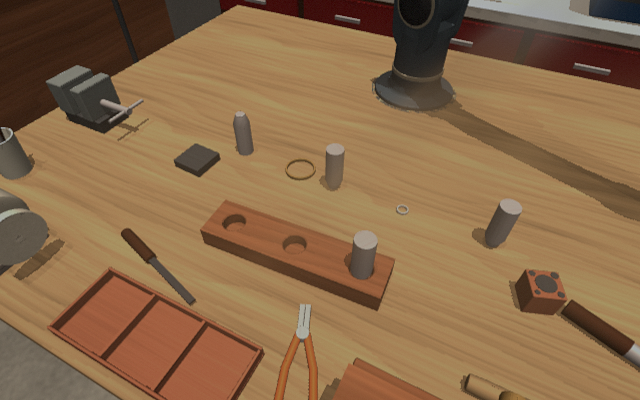

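The top view shows the chamfer-down punches at about (190,243) and (343,242), and the odd one at (452,246). The empty bores are at (333,157) and (385,153), and the filled one is at (277,154).

```bash
python3 - <<'E'
from h import *
W=world('top0')
def reg(u0,v0,u1,v1,zl,zh):
    w=W[v0:v1,u0:u1].reshape(-1,3); return w[(w[:,2]>zl)&(w[:,2]<zh)]
for n,b in dict(left=(175,230,215,256),mid=(328,230,356,256),odd=(430,232,464,260),racked=(262,140,292,170)).items():
    zl=.108 if n=='racked' else .094
    q=reg(*b,zl,.125); print(n,len(q),np.median(q[:,2]),(q.min(0)+q.max(0))/2,q.max(0)-q.min(0),cv2.minEnclosingCircle(q[:,:2].astype(np.float32)))
q=reg(255,128,412,185,.034,.046)
r=cv2.minAreaRect(q[:,:2].astype(np.float32)); print(r, np.median(q[:,2]))
b=np.array(cv2.boxPoints(r));print(b)
# bores: low points within rack
for c in ((333,157),(385,153)):
    q=reg(c[0]-13,c[1]-13,c[0]+13,c[1]+13,.0,.030); print(len(q),np.median(q[:,2]),(q.min(0)+q.max(0))/2,q.max(0)-q.min(0))
E
```

```text
left 236 0.09926054751262299 [0.45414121 0.2876681  0.09845429] [0.03349474 0.03528728 0.00839035] ((0.45486578345298767, 0.2876207232475281), 0.01791505143046379)
mid 227 0.0995051196175167 [ 0.45375212 -0.03371677  0.09979095] [0.03335572 0.03344257 0.0075056 ] ((0.45321372151374817, -0.033064670860767365), 0.017856575548648834)
odd 110 0.09901119679389975 [ 0.43913189 -0.26096774  0.09834153] [0.02287403 0.02226651 0.00827321] ((0.43969884514808655, -0.2610303461551666), 0.01248899381607771)
racked 226 0.11462677207694424 [0.63937145 0.10365424 0.11359662] [0.03443209 0.03353293 0.01047444] ((0.6395179033279419, 0.10445569455623627), 0.017672354355454445)
((0.6465520262718201, -0.01537555456161499), (0.0811263769865036, 0.33012762665748596), 3.1207051277160645) 0.03979643866906289
[[ 0.597063    0.14723523]
 [ 0.615035   -0.18240283]
 [ 0.69604105 -0.17798634]
 [ 0.67806906  0.15165173]]
219 0.015082044914586156 [ 0.64955492 -0.01522542  0.01997437] [0.03433045 0.03766774 0.01951859]
213 0.015216824811324803 [ 0.6558891  -0.13665004  0.02056654] [0.03516593 0.03660261 0.01803271]
```

Request:
{"fn": "step_arm", "kwargs": {"moves": "0 0 0 0.184 -0.331 -0.05 1;0 0 0 0.184 -0.331 -0.05 1;0 0 0 0.184 -0.331 -0.05 1;0 0 0 0.184 -0.331 -0.05 1;0 0 0 0.184 -0.331 -0.05 1;0 0 0 0.184 -0.331 -0.05 1;0 0 0 0.184 -0.331 -0.05 1;0 0 0 0.184 -0.331 -0.05 1;0 0 0 0.184 -0.331 -0.05 1;0 0 0 0.184 -0.331 -0.05 1;0 0 0 0.184 -0.331 -0.05 1;0 0 0 0.184 -0.331 -0.05 1;0 0 0 0.184 -0.331 -0.05 1"}}

```text
clock: 1.4
position: [0.4529, 0.2891, 0.2034]
tcp_rot: [180.0, -0.0, 156.6]
wrist_force: [0.4, -0.0, 0.2]
gripper_width: 0.0852
gripper_force: 0.0
```

```bash
python3 - <<'E'
from h import *
s=get_state();print(s['clock'],s['position'],s['tcp_rot'],s['joint_positions'])
snap('wrist','w1'); W=world('w1')
m=(W[...,2]>.094)&(W[...,2]<.106)
n,l,st,c=cv2.connectedComponentsWithStats(m.astype(np.uint8))
for i in range(1,n):
    if st[i,4]>100: print(st[i],np.median(W[l==i],0),cv2.minEnclosingCircle(W[l==i][:,:2].astype(np.float32)))
E
```

```text
1.4 [0.45286328 0.28912687 0.20336367] [ 1.79981348e+02 -1.50159141e-02  1.56605259e+02] [-39.70397342  16.97026501   3.24691987 110.01866638  -1.21351029
  53.03428045  30.73675704]
[ 293  190   49   47 1785] [0.45053823 0.28937547 0.09951238] ((0.45154255628585815, 0.2888966500759125), 0.018039492890238762)
```

View pics/w1.png

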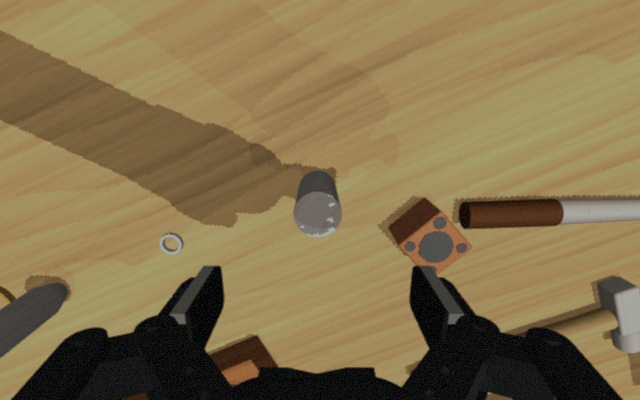

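The wrist view shows the flat full-width disc at (318,213), centred between the fingers and clear of the small block. I'll descend and grip.

Request:
{"fn": "step_arm", "kwargs": {"moves": "0 0 0 0 0 -0.03 1;0 0 0 0 0 -0.06 1;0 0 0 0 0 -0.09 1;0 0 0 0 0 -0.115 1;0 0 0 0 0 -0.128 1;0 0 0 0 0 -0.128 1;0 0 0 0 0 -0.128 0;0 0 0 0 0 -0.128 0;0 0 0 0 0 -0.128 0;0 0 0 0 0 -0.128 0;0 0 0 0 0 -0.128 0;0 0 0 0 0 -0.128 0;0 0 0 0 0 -0.128 0;0 0 0 0 0 -0.128 0;0 0 0 0 0 -0.128 0;0 0 0 0 0 -0.128 0"}}

```text
clock: 3.05
position: [0.4543, 0.2886, 0.0767]
tcp_rot: [179.9, 0.1, 156.5]
wrist_force: [0.1, -0.1, 6.9]
gripper_width: 0.0349
gripper_force: 59.5
```

Request:
{"fn": "step_arm", "kwargs": {"moves": "0 0 0 0 0 0.02 0;0 0 0 0 0 0.06 0;0 0 0 0 0 0.1 0;0 0 0 0 0 0.14 0;0 0 0 0.02 -0.032 0.14 0;0 0 0 0.045 -0.071 0.14 0;0 0 0 0.07 -0.11 0.14 0;0 0 0 0.095 -0.149 0.14 0;0 0 0 0.12 -0.188 0.14 0;0 0 0 0.145 -0.228 0.14 0;0 0 0 0.165 -0.26 0.14 0;0 0 0 0.185 -0.29 0.14 0;0 0 0 0.1925 -0.3035 0.14 0;0 0 0 0.1925 -0.3035 0.14 0;0 0 0 0.1925 -0.3035 0.14 0;0 0 0 0.1925 -0.3035 0.14 0;0 0 0 0.1925 -0.3035 0.14 0"}}

```text
clock: 4.75
position: [0.6453, -0.0138, 0.215]
tcp_rot: [180.0, -0.1, 156.6]
wrist_force: [-0.2, 0.6, -6.5]
gripper_width: 0.0348
gripper_force: 61.8
```

```bash
python3 - <<'E'
from h import *
s=get_state();print(s['clock'],s['position'],s['tcp_rot'],s['gripper_width'],s['gripper_force'],s['wrist_force'])
snap('wrist','w2'); snap('top','t2')
W=world('w2')
m=(W[...,2]>.034)&(W[...,2]<.046)
# dark bores
E
```

```text
4.75 [ 0.64532208 -0.0137651   0.21497275] [ 1.79976361e+02 -8.21001644e-02  1.56609808e+02] 0.03482114509174351 61.78504407405853 [-0.21473472  0.56696942 -6.52813506]
```

View pics/w2.png

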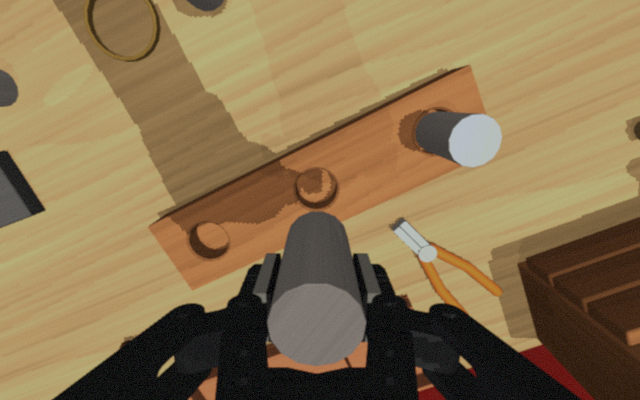

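The punch hangs upright at (316,324), with the target bore rim at (316,187) and the other bore at (209,238). I'll measure all of these in the same view.

```bash
python3 - <<'E'
from h import *
W=world('w2')
def fit(m):
    q=W[m]; return len(q),np.median(q[:,2]),cv2.minEnclosingCircle(q[:,:2].astype(np.float32))
Z=W[...,2]
for n,(u,v,r,zl,zh) in dict(punch=(316,324,60,.23,.26),racked=(474,140,40,.111,.12)).items():
    m=np.zeros(Z.shape,bool); m[max(0,v-r):v+r,u-r:u+r]=1
    print(n,fit(m&(Z>zl)&(Z<zh)), np.nanpercentile(Z[m],97))
z=np.load('pics/w2.npz');K=z['K'];R=cv2.Rodrigues(z['r'])[0];t=z['t'].ravel();C=-R.T@t
for u,v in((316,187),(209,238)):
    d=R.T@np.linalg.inv(K)@[u,v,1]; print('bore',C+d*(.04-C[2])/d[2])
E
```

```text
punch (8355, np.float64(0.2376399148859939), ((0.6411457061767578, -0.013869626447558403), 0.023776745423674583)) 0.2723838880965675
racked (2274, np.float64(0.11450048598661557), ((0.6365057229995728, 0.10497014969587326), 0.018238184973597527)) 0.11545362847769595
bore [ 0.64089043 -0.01371951  0.04      ]
bore [ 0.64649652 -0.13176898  0.04      ]
```

Request:
{"fn": "step_arm", "kwargs": {"moves": "0 0 0 0.001 -0.001 -0.02 0;0 0 0 0.001 -0.001 -0.045 0;0 0 0 0.001 -0.001 -0.07 0;0 0 0 0.001 -0.001 -0.085 0;0 0 0 0.001 -0.001 -0.095 0;0 0 0 0.001 -0.001 -0.1 0;0 0 0 0.001 -0.001 -0.105 0;0 0 0 0.001 -0.001 -0.11 0;0 0 0 0.001 -0.001 -0.11 0"}}

```text
clock: 5.75
position: [0.6469, -0.0166, 0.1052]
tcp_rot: [-180.0, -0.0, 156.5]
wrist_force: [-0.4, 0.7, -7.5]
gripper_width: 0.0343
gripper_force: 61.8
```

Request:
{"fn": "step_arm", "kwargs": {"moves": "0 0 0 0 0 -0.003 0;0 0 0 0 0 -0.006 0;0 0 0 0 0 -0.009 0;0 0 0 0 0 -0.011 0;0 0 0 0 0 -0.012 0;0 0 0 0 0 -0.012 0"}}

```text
clock: 6.35
position: [0.6469, -0.0166, 0.0931]
tcp_rot: [-180.0, -0.0, 156.5]
wrist_force: [-0.3, -0.2, -7.0]
gripper_width: 0.0345
gripper_force: 61.8
```

Request:
{"fn": "step_arm", "kwargs": {"moves": "0 0 0 0 0 -0.0007 0;0 0 0 0 0 -0.0015 0;0 0 0 0 0 -0.0015 0;0 0 0 0 0 -0.0015 1;0 0 0 0 0 -0.0015 1;0 0 0 0 0 -0.0015 1;0 0 0 0 0 -0.0015 1;0 0 0 0 0 -0.0015 1;0 0 0 0 0 0.03 1;0 0 0 0 0 0.07 1;0 0 0 0 0 0.11 1;0 0 0 0 0 0.11 1"}}

```text
clock: 7.55
position: [0.6507, -0.017, 0.2101]
tcp_rot: [179.7, 0.6, 156.4]
wrist_force: [0.6, -0.4, 1.0]
gripper_width: 0.0853
gripper_force: 0.0
```

Request:
{"fn": "step_arm", "kwargs": {"moves": "0 0 0 -0.03 -0.003 0 1;0 0 0 -0.07 -0.006 0 1;0 0 0 -0.11 -0.01 0 1;0 0 0 -0.15 -0.013 0 1;0 0 0 -0.18 -0.016 0 1;0 0 0 -0.194 -0.017 0 1;0 0 0 -0.194 -0.017 0 1;0 0 0 -0.194 -0.017 0 1;0 0 0 -0.194 -0.017 0 1;0 0 0 -0.194 -0.017 0 1"}}

```text
clock: 8.55
position: [0.4543, -0.0335, 0.2033]
tcp_rot: [180.0, 0.0, 156.5]
wrist_force: [0.3, -0.5, 0.2]
gripper_width: 0.0855
gripper_force: 0.0
```

```bash
python3 - <<'E'
from h import *
s=get_state();print(s['clock'],s['position'],s['tcp_rot'],s['joint_positions'])
snap('wrist','w3'); W=world('w3')
m=(W[...,2]>.094)&(W[...,2]<.12)
n,l,st,c=cv2.connectedComponentsWithStats(m.astype(np.uint8))
for i in range(1,n):
    if st[i,4]>100: print(st[i],np.median(W[l==i],0),cv2.minEnclosingCircle(W[l==i][:,:2].astype(np.float32)))
E
```

```text
8.55 [ 0.4542734  -0.03345957  0.20327079] [1.79998884e+02 2.89590112e-02 1.56483154e+02] [-11.33539734   9.4739848   11.48084618 120.34021323  -2.42429951
  50.3702204   68.02202768]
[ 294  185   48   48 1799] [ 0.44852027 -0.03187862  0.09954737] ((0.44971904158592224, -0.03230131044983864), 0.018273290246725082)
[ 37 286  33  27 674] [ 0.43461456 -0.25753403  0.09919836] ((0.43528491258621216, -0.26069775223731995), 0.012254065833985806)
[540 320  52  40 649] [0.62232084 0.11316919 0.11073875] ((0.6328522562980652, 0.10812845081090927), 0.017193101346492767)
```

View pics/w3.png

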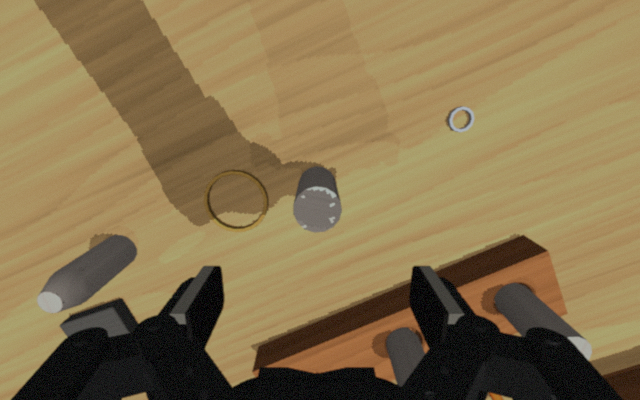

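The mid punch's flat disc is at (318,208), centred between the fingers. The odd punch, with its narrow top at (50,300), is well clear.

Request:
{"fn": "step_arm", "kwargs": {"moves": "0 0 0 -0.001 0 -0.03 1;0 0 0 -0.001 0 -0.06 1;0 0 0 -0.001 0 -0.09 1;0 0 0 -0.001 0 -0.115 1;0 0 0 -0.001 0 -0.128 1;0 0 0 -0.001 0 -0.128 1;0 0 0 -0.001 0 -0.128 0;0 0 0 -0.001 0 -0.128 0;0 0 0 -0.001 0 -0.128 0;0 0 0 -0.001 0 -0.128 0;0 0 0 -0.001 0 -0.128 0;0 0 0 -0.001 0 -0.128 0;0 0 0 -0.001 0 -0.128 0;0 0 0 -0.001 0 -0.128 0"}}

```text
clock: 10.0
position: [0.4529, -0.0334, 0.0764]
tcp_rot: [179.9, 0.1, 156.5]
wrist_force: [-0.3, 1.2, 6.0]
gripper_width: 0.0349
gripper_force: 59.3
```

Request:
{"fn": "step_arm", "kwargs": {"moves": "0 0 0 0 0 0.02 0;0 0 0 0 0 0.06 0;0 0 0 0 0 0.1 0;0 0 0 0 0 0.14 0;0 0 0 0.03 -0.015 0.14 0;0 0 0 0.07 -0.035 0.14 0;0 0 0 0.11 -0.055 0.14 0;0 0 0 0.15 -0.075 0.14 0;0 0 0 0.18 -0.092 0.14 0;0 0 0 0.2005 -0.102 0.14 0;0 0 0 0.2005 -0.102 0.14 0;0 0 0 0.2005 -0.102 0.14 0;0 0 0 0.2005 -0.102 0.14 0;0 0 0 0.2005 -0.102 0.14 0"}}

```text
clock: 11.4
position: [0.6515, -0.1348, 0.215]
tcp_rot: [180.0, -0.1, 156.5]
wrist_force: [-0.3, 0.3, -6.5]
gripper_width: 0.0347
gripper_force: 61.8
```

```bash
python3 - <<'E'
from h import *
s=get_state();print(s['clock'],s['position'],s['tcp_rot'],s['gripper_force'])
snap('wrist','w4')
E
```

```text
11.4 [ 0.65147181 -0.13476273  0.21500261] [ 1.79987587e+02 -8.95678931e-02  1.56508701e+02] 61.79373621940613
```

View pics/w4.png

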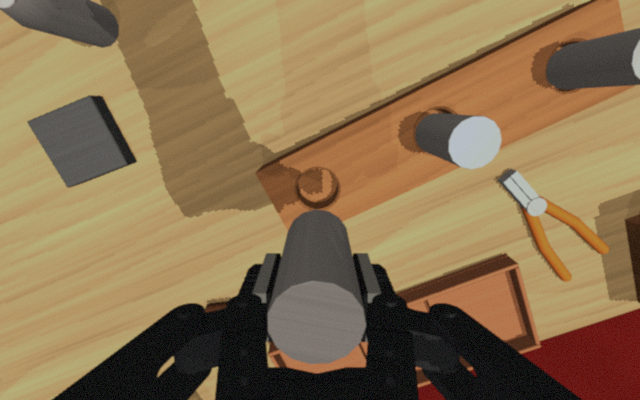

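The view matches the first insertion: bore at (318,187), punch at (316,322). The first punch sits home in its bore at (474,141). I'll lower the same way.

Request:
{"fn": "step_arm", "kwargs": {"moves": "0 0 0 0.001 -0.001 -0.02 0;0 0 0 0.001 -0.001 -0.045 0;0 0 0 0.001 -0.001 -0.07 0;0 0 0 0.001 -0.001 -0.085 0;0 0 0 0.001 -0.001 -0.095 0;0 0 0 0.001 -0.001 -0.1 0;0 0 0 0.001 -0.001 -0.105 0;0 0 0 0.001 -0.001 -0.11 0;0 0 0 0.001 -0.001 -0.113 0;0 0 0 0.001 -0.001 -0.116 0;0 0 0 0.001 -0.001 -0.119 0;0 0 0 0.001 -0.001 -0.121 0;0 0 0 0.001 -0.001 -0.1225 0;0 0 0 0.001 -0.001 -0.1225 0"}}

```text
clock: 12.85
position: [0.6534, -0.1366, 0.0926]
tcp_rot: [-180.0, -0.0, 156.5]
wrist_force: [-0.3, 0.6, -6.4]
gripper_width: 0.0345
gripper_force: 61.8
```

Request:
{"fn": "step_arm", "kwargs": {"moves": "0 0 0 0 0 -0.0007 0;0 0 0 0 0 -0.0012 0;0 0 0 0 0 -0.0012 0;0 0 0 0 0 -0.0012 1;0 0 0 0 0 -0.0012 1;0 0 0 0 0 -0.0012 1;0 0 0 0 0 -0.0012 1;0 0 0 0 0 -0.0012 1;0 0 0 0 0 0.03 1;0 0 0 0 0 0.07 1;0 0 0 0 0 0.12 1;0 0 0 0 0 0.16 1;0 0 0 -0.03 -0.1 0.16 1;0 0 0 -0.06 -0.17 0.16 1;0 0 0 -0.06 -0.17 0.16 1;0 0 0 -0.06 -0.17 0.16 1;0 0 0 -0.06 -0.17 0.16 1;0 0 0 -0.06 -0.17 0.16 1;0 0 0 -0.06 -0.17 0.16 1"}}

```text
clock: 14.75
position: [0.5944, -0.3047, 0.2527]
tcp_rot: [179.9, -0.0, 156.6]
wrist_force: [0.9, 1.1, 0.3]
gripper_width: 0.0851
gripper_force: 0.0
```

```bash
python3 - <<'E'
from h import *
s=get_state();print(s['clock'],s['position'],s['wrist_force'],np.abs(s['qd']).max())
snap('top','t5'); W=world('t5')
for zl,zh in((.108,.122),(.094,.105)):
    m=(W[...,2]>zl)&(W[...,2]<zh)
    n,l,st,c=cv2.connectedComponentsWithStats(m.astype(np.uint8))
    for i in range(1,n):
        if 80<st[i,4]<300: print(st[i],np.median(W[l==i],0),cv2.minEnclosingCircle(W[l==i][:,:2].astype(np.float32)))
E
```

```text
14.75 [ 0.59442001 -0.30471239  0.25267949] [0.85801394 1.08837543 0.27418786] 0.7446598356837616
[172  16  79  61 275] [0.8140125  0.21761298 0.11443893] ((0.8753105401992798, 0.24152934551239014), 0.10633483529090881)
[505  32  12  32 191] [ 0.8503643  -0.39271566  0.11527149] ((0.8621076345443726, -0.39760324358940125), 0.03571293503046036)
[ 94  74  73   5 199] [0.81337586 0.41771551 0.11507473] ((0.8134887218475342, 0.4171261787414551), 0.07762663811445236)
[382 136  17  18 233] [ 0.65217565 -0.13538286  0.11495082] ((0.6534495949745178, -0.13612672686576843), 0.018020760267972946)
[325 140  17  18 231] [ 0.64721119 -0.01620403  0.11486414] ((0.6475168466567993, -0.016984643414616585), 0.018051736056804657)
[268 145  17  17 226] [0.63898259 0.10370588 0.11461641] ((0.6395541429519653, 0.10413485765457153), 0.01781497336924076)
[502  32  12  38 117] [ 0.84502935 -0.39126661  0.09960314] ((0.8608840107917786, -0.3943161964416504), 0.04170840233564377)
[ 98  77  69   4 131] [0.81368283 0.41564646 0.09969134] ((0.8138381242752075, 0.419536828994751), 0.07572123408317566)
[447 241  12  12 103] [ 0.44007882 -0.26104152  0.09929082] ((0.439220666885376, -0.26221904158592224), 0.012233125977218151)
```

View pics/t5.png

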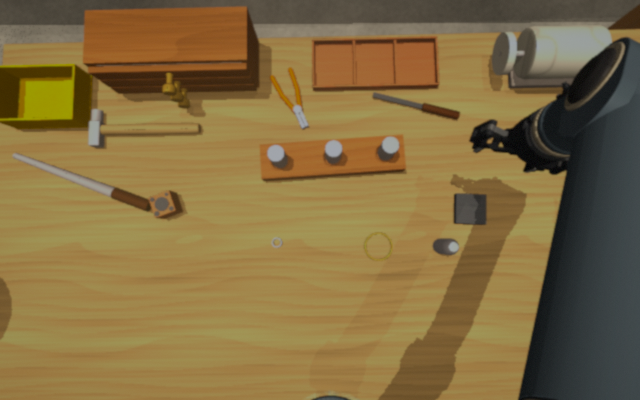

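All three punch tops, at (277,154), (333,149) and (391,145), are 115 mm above the bench and within about 2 mm of their bores. The odd punch at (452,246) hasn't moved, and the arm is clear.

```bash
python3 -c "
from plant import sign_off
print(sign_off())"
```

```text
the job is handed in; nothing more can be done
None
```

Both chamfer-down punches are fully home in the two empty bores, the wrong-way-up punch is still where it was, and the job was handed in at about 15 s; sign-off gave no verdict.

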